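Level the drying pucks and snap the tray shut

ROBOT

A 6-joint arm with a two-finger parallel gripper is mounted at the origin on the work surface. World frame = base frame: x ahead of the robot, y to its left, z up, the work surface at z = 0. Lengths are in m, angles in rad, forces in N, time in s.
With the tool pointing down it reaches from about 0.35 to 0.775 m from the base axis. Payload 7.3 kg.
Tool frame: the origin (TCP) lies on the centre line of the jaws, within the pads' length; the fingertips stand 25 mm ahead of it and the grasp point (between the pads) lies 6 mm ahead of it; z points along the fingers, y is the line along which they close (so a half turn about z gives the same grasp; the last joint's range is limited). The gripper opens to 92 mm and grips with 3 to 60 N. Pads are 19 mm wide; open, the fingers measure 130 mm over their backs; the gripper's body (75 mm by 190 mm) begins 47 mm behind the grasp point.
Start: joints at [0.992, 0.342, 1.524, -0, 1.275, -0.146], TCP at [0.22, 0.477, 0.214] pointing down, gripper open.
Joint ranges: [-2.53, 2.53], [-0.77, 2.02], [0.04, 2.7], [-1, 4.14], [0.28, 2.66], [-3.11, 3.11]. Speed limits (rad/s): [2.57, 2.57, 3.14, 3.14, 3.14, 3.14].

INTERFACE

Orientations are given as [roll, pitch, yaw] about the fixed x, y, z axes, in that order (R = Rz(yaw) Ry(pitch) Rx(roll)).
In Python, from cell import status, read_camera, camera_info, ticket, models gives the robot as it stands.
- The arm moves only by the tool send_rows, never from a script. Its argument "plan" is a list of rows, each an object with "offset": the shift along the tool's x, y, z in mm, a list of three; "yaw": the turn about the tool's z in rad. In form: [{"offset": [dx, dy, dz], "yaw": yaw}, ...]. A call has 1 to 20 rows; each row shifts and turns the commanded pose from where the row before left it, along the tool's axes as they then stand; what a row does not reach is not made up. A row lasts 1/10 s, in which the tool goes at most 50 mm and 8.59 degrees, less where a joint would pass 70% of its speed; a pose out of reach is approached as far as the arm can. A call is refused whole if a number of a shift passes 50 or a number of a turn 0.15, either way. A call with a gripper value outside its range is refused whole. "hand" is the closure, from 0 (fully open) to 1 (shut), set as the call begins (left out, the last holds). The fingers move at their own pace and stop on an object; "squeeze" is the grip in N (left out, the last holds). Time passes only in rows, so rows that do not move let the fingers close. It gives the time, the measured TCP pose, the force, the opening and the grip force at its end, in the units of the state.
- status.observe(): the state, without advancing time (a new reading comes with each control period).
- read_camera(name): name is "scene" or "top" or "wrist"; returns the picture (384x512x3 uint8, red, green, blue); there is no depth.
- camera_info(name): a dict with "vfov" (degrees; the focal length in pixels is half the picture's height over the tangent of half this angle, whatever the lens; pixels are square), "cx", "cy" (the principal point, pixels), "origin" and "attitude" of the camera in the world. Camera axes: x right, y down, z forward; pixel columns grow to the right and rows downward; lengths in m; the calibration is good to about 2 mm. A picture is of the moment at which its call begins: read the wrist's pose just before it. camera_info takes no time and is no camera call; for the wrist camera it gives the pose at the moment of the call.
- ticket.hand_in(): hands the job in; it is judged then, once.
Trained networks look in the newest picture that a camera, given by its name, has taken for a name from the list of things; names that differ only in an ending like _2 or _b are one class to them, and where a whole thing is asked for, a point or a joint stands for the part that bears it (a point fixed in the world has none). Each returns a list of dicts, best first, with "conf" (0 to 1); they miss things now and then, are a little off and sometimes report something else, mostly with a low value. They report only what shows in the picture. A call takes as long as a camera call.
- models.regions_of(camera, label): "mask" (384x512 bool, what is visible of it) and "extent" ([left, top, right, bottom] in pixels, round what is visible of it).
The state is a dict: "time": time; "qpos": joint angles; "qvel": joint speeds; "joint_efforts": joint torques, N m; "tool_pos": TCP position; "tool_rot": TCP orientation; "contact_force": force on the tool from outside, world axes, zero at the start; "torque": the same for the moment, N m; "opening": finger opening in m; "grip_force": force on a finger pad.
Only numpy, scipy, OpenCV 4.12 (cv2) and the standard library are available. Lean on these libraries where they do the work, as an engineer would, in place of code of your own. Each camera call takes 0.05 s, during which the arm holds its last target. There are 200 camera calls.

TASK

With the rake from its stand, pull the heaped orange drying pucks across the tray into the bare end until every puck lies flat on the tray's floor in one even layer; do not touch the pucks with the gripper itself. Set the rake back in its stand, then lay the blue cover on the tray and press it down until both side catches snap over its edges and it sits flush on the rim. Leave the other things on the bench where they are.

Things in the scene. Friction and masses are not known exactly. Their poses are not given: they have to be found in the camera images.
- tray_bed (a point): White drying tray fixed to the bench; this point is the centre of its bed (inner floor), 5 mm above the bench. z up, x along its length, away from the robot, y left. Bed 122 (x) by 110 mm (y), walls 6 mm thick, rim 23 mm above the bed. End stops at both x ends rise to 33 mm above the bed, inner faces 69 mm from the centre. The x half away from the robot starts heaped with pucks, the near end bare.
- catch_left (a joint): Blue sprung catch on the tray's +y side, 74 mm long: 0 m at rest, grows as pushed outward (5 mm at most). Its round nose spans 27 to 39 mm above the bed and reaches in to 58.5 mm from the tray's centre line. The cover's edge pushes it out 1.5 mm in passing, then it snaps back over the cover's top. Passing both catches takes a push of about 8 to 15 N in all, more than the cover's weight.
- catch_right (a joint): The same on the tray's -y side.
- rake_grip (a point): Rake: wooden handle 150 mm long, 18 wide, 22 tall, level along the rake's x; at its +x end a steel neck goes down to a comb 92 mm wide (y). This point is the middle of the grip, in the handle's centre, near the balance point; z up. The handle reaches 80 mm behind it, the neck 84 mm ahead. Mass about 0.14 kg. Made to be pulled towards its handle (-x).
- rake_tines (a point): Middle of the line of the five tine tips of the rake: 80 mm ahead (x) of rake_grip and 70 mm below it. Tines are 6 mm thick (x), 8 mm wide, 21 mm apart (y), and hang 28 mm below the comb's crossbar.
- stand_rest (a point): Fixed black stand holding the rake level by its handle in two open-topped notches 48 mm before and behind this point (posts 14 mm thick, 82 mm clear between; notches 32 mm wide, cheeks to 3 mm above the handle's centre line). rake_grip lies within 10 mm of this point when the rake rests here, 85 mm above the bench; x along the handle, comb at +x, z up.
- cover_grip (a point): Tray cover: blue plate 132 (x) by 120 (y) by 6 mm with black slots and a white rib on its middle, 85 long (x), 14 wide, 36 mm tall, to hold it by. This point is on the rib, 28 mm above the plate's underside; z up. Starts on a cork pad 8 mm thick. Seated on the rim, this point is 51 mm above tray_bed, right over it, rib along the tray's x (either way round). About 0.18 kg.
- oil_bottle_c (a point): Bystander: small amber bottle with a green cap, 48 mm across, 85 mm tall; this point is half-way up.
- parts_jar_c (a point): Bystander: glass jar with a brass lid, 68 mm across, 60 mm tall; this point is half-way up.
- case_tin_c (a point): Bystander: flat steel tin 60 x 110 x 28 mm; this point is its centre.
- puck0_center (a point): Orange drying puck, a solid disc 34 mm across and 15 mm tall, about 18 g; this point is its centre, 7.5 mm above the bed when it lies on it. Starts on the bed in the two close rows of three at the tray's far (+x) end.
- puck1_center (a point): Orange drying puck, a solid disc 34 mm across and 15 mm tall, about 18 g; this point is its centre, 7.5 mm above the bed when it lies on it. Starts on the bed in the two close rows of three at the tray's far (+x) end.
- puck2_center (a point): Orange drying puck, a solid disc 34 mm across and 15 mm tall, about 18 g; this point is its centre, 7.5 mm above the bed when it lies on it. Starts on the bed in the two close rows of three at the tray's far (+x) end.
- puck3_center (a point): Orange drying puck, a solid disc 34 mm across and 15 mm tall, about 18 g; this point is its centre, 7.5 mm above the bed when it lies on it. Starts on the bed in the two close rows of three at the tray's far (+x) end.
- puck4_center (a point): Orange drying puck, a solid disc 34 mm across and 15 mm tall, about 18 g; this point is its centre, 7.5 mm above the bed when it lies on it. Starts on the bed in the two close rows of three at the tray's far (+x) end.
- puck5_center (a point): Orange drying puck, a solid disc 34 mm across and 15 mm tall, about 18 g; this point is its centre, 7.5 mm above the bed when it lies on it. Starts on the bed in the two close rows of three at the tray's far (+x) end.
- puck6_center (a point): Orange drying puck, a solid disc 34 mm across and 15 mm tall, about 18 g; this point is its centre, 7.5 mm above the bed when it lies on it. Starts lying on top of those rows, in a row of three across the tray (y). Pulled off their edge it drops flat onto the bare bed; dragged on hard against the near wall it may tip up on edge.
- puck7_center (a point): Orange drying puck, a solid disc 34 mm across and 15 mm tall, about 18 g; this point is its centre, 7.5 mm above the bed when it lies on it. Starts lying on top of those rows, in a row of three across the tray (y). Pulled off their edge it drops flat onto the bare bed; dragged on hard against the near wall it may tip up on edge.
- puck8_center (a point): Orange drying puck, a solid disc 34 mm across and 15 mm tall, about 18 g; this point is its centre, 7.5 mm above the bed when it lies on it. Starts lying on top of those rows, in a row of three across the tray (y). Pulled off their edge it drops flat onto the bare bed; dragged on hard against the near wall it may tip up on edge.

How it is judged:
On the way, in this order (a step that is already met when the one before it is completed fails the run):
1. the rake is lifted out of its stand (z of rake_grip in the frame of stand_rest above 0.02 m and contact force between the fingers and rake above 1 N), for 0.1 s.
2. every puck lies flat on the bed of the tray, in one layer (z of each of puck0_center, puck1_center, puck2_center, puck3_center, puck4_center, puck5_center, puck6_center, puck7_center, puck8_center in the frame of tray_bed below 0.0105 m and x of puck0_center in the frame of tray_bed between -0.061 and 0.061 m and y of puck0_center in the frame of tray_bed between -0.055 and 0.055 m and x of puck1_center in the frame of tray_bed between -0.061 and 0.061 m and y of puck1_center in the frame of tray_bed between -0.055 and 0.055 m and x of puck2_center in the frame of tray_bed between -0.061 and 0.061 m and y of puck2_center in the frame of tray_bed between -0.055 and 0.055 m and x of puck3_center in the frame of tray_bed between -0.061 and 0.061 m and y of puck3_center in the frame of tray_bed between -0.055 and 0.055 m and x of puck4_center in the frame of tray_bed between -0.061 and 0.061 m and y of puck4_center in the frame of tray_bed between -0.055 and 0.055 m and x of puck5_center in the frame of tray_bed between -0.061 and 0.061 m and y of puck5_center in the frame of tray_bed between -0.055 and 0.055 m and x of puck6_center in the frame of tray_bed between -0.061 and 0.061 m and y of puck6_center in the frame of tray_bed between -0.055 and 0.055 m and x of puck7_center in the frame of tray_bed between -0.061 and 0.061 m and y of puck7_center in the frame of tray_bed between -0.055 and 0.055 m and x of puck8_center in the frame of tray_bed between -0.061 and 0.061 m and y of puck8_center in the frame of tray_bed between -0.055 and 0.055 m), for 0.2 s.
3. the rake is back in its stand and let go, the pucks still level (all of step 2 and z of rake_grip in the frame of stand_rest between -0.006 and 0.006 m and horizontal distance between rake_grip and stand_rest below 0.03 m and angle between rake_grip's own z axis and vertical below 0.12 rad and contact force between the fingers and rake below 0.1 N), for 0.2 s.
4. the cover sits flush on the rim with both catches snapped over it (z of cover_grip in the frame of tray_bed between 0.046 and 0.053 m and horizontal distance between cover_grip and tray_bed below 0.006 m and angle between the z axis of cover_grip and the z axis of tray_bed, either way round below 0.035 rad and value of joint each of catch_left, catch_right below 0.001 m), for 0.2 s.
At the end, for the whole second after the job is handed in: All puck centres are in the tray, under 10.5 mm above its floor; the released rake rests on its stand (height 6 mm, place 30 mm, tilt 0.12 rad); the cover is on the rim (height 2 mm, sideways 6 mm, tilt 0.035 rad), both catches within 1 mm of rest; rake and cover are still (all of step 3 and all of step 4 and linear speed of each of cover, rake below 0.02 m/s); the robot touches nothing.
It fails at once if the gripper's fingers touch a puck (contact force between the fingers and puck0 above 0.3 N or contact force between the fingers and puck1 above 0.3 N or contact force between the fingers and puck2 above 0.3 N or contact force between the fingers and puck3 above 0.3 N or contact force between the fingers and puck4 above 0.3 N or contact force between the fingers and puck5 above 0.3 N or contact force between the fingers and puck6 above 0.3 N or contact force between the fingers and puck7 above 0.3 N or contact force between the fingers and puck8 above 0.3 N).
It fails at once if a bystander is moved by more than 20 mm (distance of any of oil_bottle_c, parts_jar_c, case_tin_c from where it was at the start of the episode above 0.02 m).
It also fails if it takes over 58 s, if anything falls off the work surface, if the arm or the gripper's body presses on something with over 40 N, if the wrist force passes 120 N, or if a joint passes its speed limit or range.

## Working session

There is one attempt and no reset: what is moved stays moved. The work goes in short steps, Python scripts to look and compute and a tool call to move; the robot and the scene stay as the last step left them, time stands still between calls to the robot, and variables do not carry over. Pictures are saved under pics/ and viewed, at most 10 in all, crops included, and the job is handed in when it is done.

Besides the shell and the picture viewer there is one more tool, called after "Request:" as name([rows], argument=value, ...), one row to a line, values as JSON. send_rows: Moves the arm, as the interface text tells. Its arguments: {"type":"object","properties":{"plan":{"type":"array"},"hand":{"type":"number"},"squeeze":{"type":"number"}},"required":["plan"]}

```bash
mkdir -p pics; ls
python3 - <<'E'
from cell import status, read_camera, camera_info
import cv2,numpy as np
s=status.observe();print({k:np.round(v,3) for k,v in s.items()})
ims=[]
for n in("scene","top"):
    im=read_camera(n);i=camera_info(n);print(n,i)
    cv2.imwrite(f"pics/{n}0.png",cv2.resize(im[...,::-1],(800,600),interpolation=cv2.INTER_CUBIC))
E
```

```text
pics
{'time': np.float64(0.0), 'qpos': array([ 0.992,  0.343,  1.525, -0.   ,  1.275, -0.146]), 'qvel': array([-0.001,  0.001,  0.   , -0.001,  0.001,  0.001]), 'joint_efforts': array([ 1.0000e-03, -4.3125e+01, -2.4421e+01,  7.2000e-02,  5.6000e-02,
       -0.0000e+00]), 'tool_pos': array([0.22 , 0.476, 0.214]), 'tool_rot': array([-3.14 , -0.   ,  2.709]), 'contact_force': array([ 0.737, -0.845, -0.527]), 'torque': array([ 0.   , -0.004,  0.012]), 'grip_force': np.float64(0.0), 'opening': np.float64(0.092)}
scene {'vfov': 49.682373606564276, 'cx': 254.24666420288554, 'cy': 195.5006578825361, 'origin': array([ 1.14716474, -0.14492565,  0.85353308]), 'attitude': array([-2.50973837, -0.01055021,  1.27373199])}
top {'vfov': 53.29594253189285, 'cx': 250.88201828329142, 'cy': 188.5065591959382, 'origin': array([0.52110368, 0.0233063 , 0.94466468]), 'attitude': array([-3.03492212,  0.00900698, -1.54645098])}
```

View pics/scene0.png

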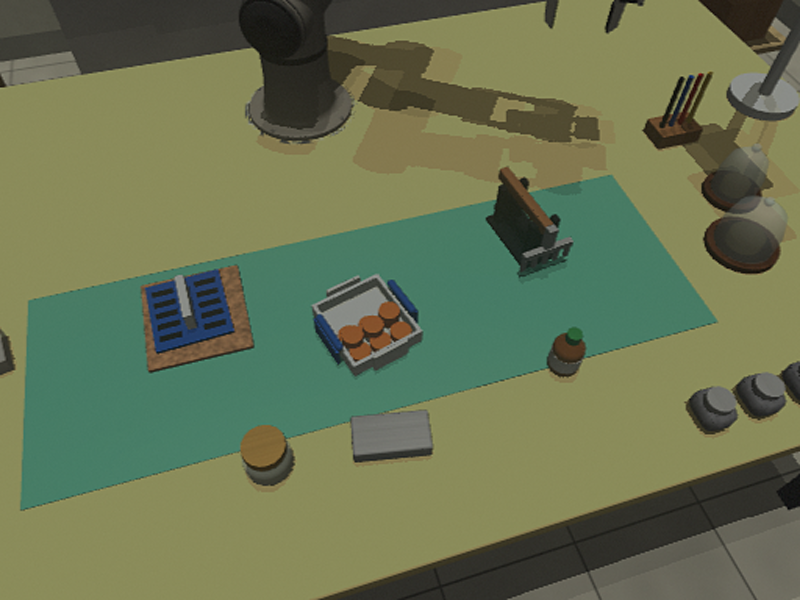

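View pics/top0.png

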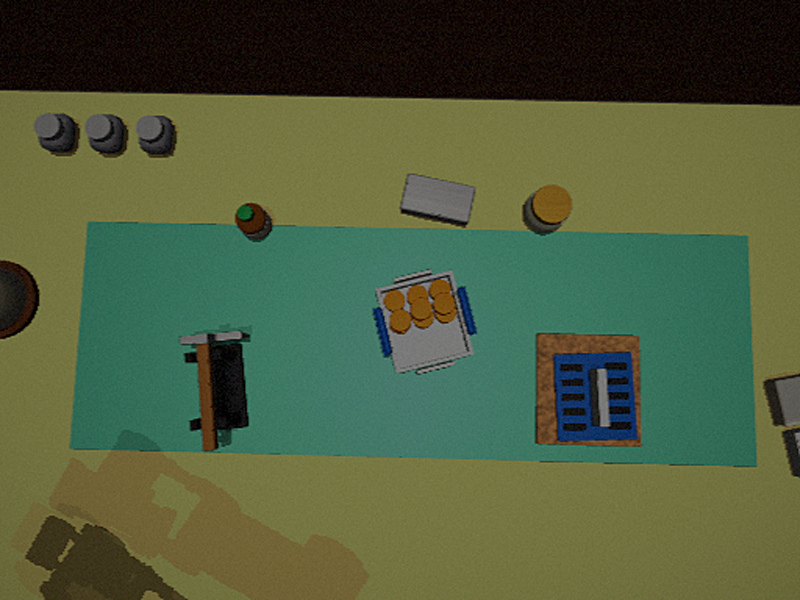

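The scene view shows tray (365,320), cover (190,310), and rake in its stand (530,220). The top view shows the tray at (423,322), handle (206,390), rib (601,398), with bystanders along the far side.

```bash
cat > h.py <<'E'
from cell import status, read_camera, camera_info, models
import cv2,numpy as np
from scipy.spatial.transform import Rotation as R
def K(i):
    f=192/np.tan(np.radians(i['vfov'])/2); return f
def ray(i,px,z):
    px=np.atleast_2d(px).astype(float); f=K(i)
    d=np.c_[(px[:,0]-i['cx'])/f,(px[:,1]-i['cy'])/f,np.ones(len(px))]@R.from_euler('xyz',i['attitude']).as_matrix().T
    return i['origin']+d*((z-i['origin'][2])/d[:,2])[:,None]
def proj(i,p):
    f=K(i); c=(np.atleast_2d(p)-i['origin'])@R.from_euler('xyz',i['attitude']).as_matrix()
    return np.c_[i['cx']+f*c[:,0]/c[:,2], i['cy']+f*c[:,1]/c[:,2]]
def mask(cam,label,k=0):
    r=models.regions_of(cam,label); return (r[k]['mask'],r[k]['conf']) if len(r)>k else (None,0)
def rect(i,m,z):
    p=ray(i,np.argwhere(m)[:,::-1],z)[:,:2]; c,s,a=cv2.minAreaRect((p*1000).astype(np.float32)); return np.round(c,1),np.round(s,1),round(a,1)
E
python3 - <<'E'
from h import *
im=read_camera("top"); i=camera_info("top"); hsv=cv2.cvtColor(im,cv2.COLOR_RGB2HSV)
for lab,z in [("catch_left",.044),("catch_right",.044),("rake_grip",.096),("cover_grip",.014),("puck0_center",.02),("oil_bottle_c",.085),("parts_jar_c",.06),("case_tin_c",.028),("tray_bed",.03),("stand_rest",.08)]:
    r=models.regions_of("top",lab)
    for q in r[:9 if 'puck' in lab else 2]:
        m=q['mask']; print(lab,round(q['conf'],2),q['extent'],*rect(i,m,z))
        if lab=="rake_grip" and q is r[0]:
            b=m&(hsv[...,0]<20)&(hsv[...,1]>80); print(' brown',b.sum(),rect(i,b,.096))
        if lab=="cover_grip" and q is r[0]:
            b=m&(hsv[...,1]<60)&(hsv[...,2]>110); print(' rib',b.sum(),rect(i,b,.05))
E
```

```text
catch_left 0.7 [236.3, 198.3, 252.2, 231.1] [562.3  48. ] [73.  14.2] 15.6
catch_left 0.41 [246.5, 198.9, 264.8, 212.2] [578.5  21.9] [28.3 30.6] 1.4
catch_right 0.69 [295.9, 189.3, 301.9, 213.5] [596.1 -77.9] [71.5 12.3] 15.8
rake_grip 0.73 [114.5, 212.4, 159.9, 288.3] [472.2 274. ] [165.7  92.1] 10.9
 brown 635 (array([468.2, 291.9]), array([160.3,  25.4]), 5.4)
rake_grip 0.6 [113.5, 221.6, 159.3, 276.9] [475.2 279.6] [118.2  82.9] 8.2
cover_grip 0.21 [256.8, 182.0, 275.3, 194.7] [625.6  -2.3] [23.8 33.3] 18.1
 rib 2 (array([626.7,   8.9]), array([10.,  0.]), 136.5)
puck0_center 0.64 [272.4, 178.2, 288.1, 188.3] [633.7 -35.4] [21.5 31.7] 24.6
oil_bottle_c 0.69 [148.5, 129.8, 176.4, 153.3] [717.9 241.1] [58.2 43.7] 46.7
parts_jar_c 0.89 [332.2, 117.5, 361.2, 148.5] [ 752.7 -195.6] [61.6 76.7] 45.0
parts_jar_c 0.63 [149.5, 131.8, 171.9, 153.2] [724.2 248. ] [58.2 41.7] 46.7
case_tin_c 0.72 [257.2, 110.2, 306.0, 142.5] [773.  -31.7] [112.6  67. ] 79.4
case_tin_c 0.4 [262.5, 201.5, 281.1, 210.6] [577.3 -12.3] [18.4 31.3] 6.6
tray_bed 0.64 [240.4, 172.3, 304.3, 237.7] [581.5 -14.6] [149.3 146.9] 14.5
stand_rest 0.63 [117.8, 219.6, 159.0, 276.7] [474.3 283.9] [119.5  83. ] 7.7
```

Run:
```python
from h import *
im=read_camera("top"); i=camera_info("top"); hsv=cv2.cvtColor(im,cv2.COLOR_RGB2HSV)
blue=(hsv[...,0]>105)&(hsv[...,0]<130)&(hsv[...,1]>120)&(hsv[...,2]>60)
b=blue.copy(); b[:,:335]=0
b=cv2.morphologyEx(b.astype(np.uint8),cv2.MORPH_CLOSE,np.ones((9,9)))>0
print('plate',rect(i,b,.014))
sub=np.zeros_like(b); sub[225:285,370:400]=1
w=sub&(hsv[...,1]<60)&(hsv[...,2]>110); print('rib',w.sum(),rect(i,w,.05))
n,l,st,ce=cv2.connectedComponentsWithStats(blue[:,:335].astype(np.uint8))
for k in range(1,n):
    if st[k,4]>20: print('catch?',st[k],rect(i,np.pad(l==k,((0,0),(0,177))),.042))
big=cv2.resize(im,None,fx=6,fy=6,interpolation=cv2.INTER_CUBIC)
def P(p): return ((proj(i,p)+.5)*6).astype(np.int32)
def box(T,x0,x1,y0,y1,z,col):
    a=T([[x0,y0,z],[x1,y0,z],[x1,y1,z],[x0,y1,z]]); cv2.polylines(big,[P(a)],1,col,1)
def frame(o,yaw): return lambda p: np.array(o)+np.array(p)@R.from_euler('z',yaw).as_matrix().T
T=frame([.580,-.015,.005],.27)
box(T,-.061,.061,-.055,.055,.023,(255,0,0)); box(T,-.067,.067,-.061,.061,.023,(255,0,0)); box(T,-.061,.061,-.055,.055,0,(0,0,255))
for x in(.044,.01):
  for y in(-.035,0,.035):
    t=np.linspace(0,6.3,40); cv2.polylines(big,[P(T(np.c_[x+.017*np.cos(t),y+.017*np.sin(t),0*t+.015]))],1,(255,255,255),1)
for y in(-.035,0,.035): cv2.polylines(big,[P(T(np.c_[.02+.017*np.cos(t),y+.017*np.sin(t),0*t+.03]))],1,(0,255,255),1)
H=frame([.463,.2915,.085],.07)
box(H,-.08,.07,-.009,.009,.011,(255,0,0)); box(H,-.08,.084,-.046,.046,-.042,(0,0,255))
a=big[158*6:250*6,232*6:312*6][:, :]; c=big[205*6:297*6,110*6:170*6]
o=np.hstack([a,c])[:600,:800]; o=cv2.resize(np.hstack([a,c]),(800,526)); cv2.imwrite("pics/ov1.png",o[...,::-1])
print(camera_info("wrist"))
```

```text
plate (array([ 471.9, -279.9]), array([131.2, 119.5]), 3.1)
rib 177 (array([ 472.5, -280.2]), array([82.1, 12.3]), 2.6)
catch? [293 184  12  30 132] (array([596.9, -78.6]), array([70.5, 10.9]), 14.7)
catch? [239 197  11  31 148] (array([561.6,  47.8]), array([71.5, 12.5]), 14.9)
{'vfov': 70.83079634351972, 'cx': 251.11352077352802, 'cy': 195.95958318571346, 'origin': array([0.15429515, 0.50680816, 0.38528448]), 'attitude': array([ 2.87117429e+00, -1.07284791e-03,  1.13659732e+00])}
```

View pics/ov1.png

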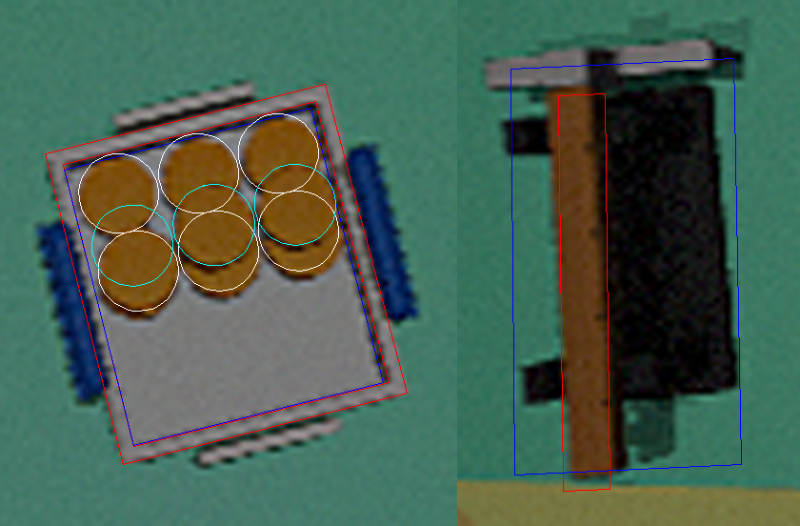

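The overlay shows the tray model fits (yaw about 0.26), with the top row of pucks over the near lower row. The rake handle runs from (568,88) to (592,475), so its yaw is about 0.10 and it is about 5 mm further out than I guessed.

Request:
send_rows([
  {"offset": [0,0,0],"yaw": -0.133},
  {"offset": [0,0,0],"yaw": -0.133},
  {"offset": [0,0,0],"yaw": -0.133},
  {"offset": [0,0,0],"yaw": -0.132},
  {"offset": [-28.5,-26,5],"yaw": 0},
  {"offset": [-28.5,-26,5],"yaw": 0},
  {"offset": [-28.5,-26,5],"yaw": 0},
  {"offset": [-28.5,-26,5],"yaw": 0},
  {"offset": [-28.5,-26,5],"yaw": 0},
  {"offset": [-28.5,-26,5],"yaw": 0},
  {"offset": [-28.5,-26,5],"yaw": 0},
  {"offset": [-28.5,-26,5],"yaw": 0},
  {"offset": [0,0,0],"yaw": 0},
  {"offset": [0,0,0],"yaw": 0},
], hand=0)

```text
time: 2.1
tool_pos: [0.4676, 0.2915, 0.1741]
tool_rot: [3.141, -0.001, -3.045]
contact_force: [0.7, -0.0, -0.6]
opening: 0.0916
grip_force: 0.0
```

```bash
cat >> h.py <<'E'
def frame(o,yaw): return lambda p: np.array(o)+np.array(p)@R.from_euler('z',yaw).as_matrix().T
def box(big,i,s,T,x0,x1,y0,y1,z,col=(255,0,0)):
    a=T([[x0,y0,z],[x1,y0,z],[x1,y1,z],[x0,y1,z]]); cv2.polylines(big,[((proj(i,a)+.5)*s).astype(np.int32)],1,col,1)
def state():
    s=status.observe(); print('t',round(s['time'],2),'pos',np.round(s['tool_pos'],4),'rot',np.round(s['tool_rot'],3),'F',np.round(s['contact_force'],1),'T',np.round(s['torque'],2),'open',round(float(s['opening']),4),'grip',round(float(s['grip_force']),1)); return s
def delta(x,y,yaw):
    s=state(); d=np.array([x,y])-s['tool_pos'][:2]; w=s['tool_rot'][2]
    dw=(yaw-w+np.pi)%(2*np.pi)-np.pi
    print('tool yaw turn',round(-dw,3)); 
    print('offset mm (after turn)',np.round(1000*np.array([d@[np.cos(w+dw),np.sin(w+dw)],d@[np.sin(w+dw),-np.cos(w+dw)]]),1))
E
python3 - <<'E'
from h import *
state(); i=camera_info("wrist"); im=read_camera("wrist")
big=cv2.resize(im,(768,576),interpolation=cv2.INTER_CUBIC)
H=frame([.468,.2915,.085],.10); box(big,i,1.5,H,-.08,.07,-.009,.009,.011)
cv2.imwrite("pics/w1.png",big[...,::-1])
E
```

```text
t 2.1 pos [0.4676 0.2915 0.1741] rot [ 3.141e+00 -1.000e-03 -3.045e+00] F [ 0.7 -0.  -0.6] T [0.   0.03 0.02] open 0.0916 grip 0.0
```

View pics/w1.png

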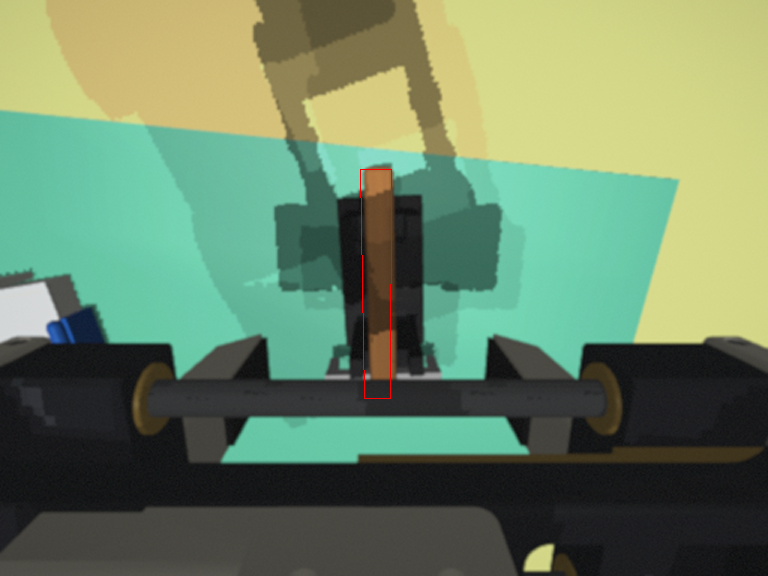

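The wrist view shows the handle centred at about (379,270), with the stand's posts ahead of and behind the jaws. The model box is within 2 mm of it, so I descend with a small y correction and grip.

Request:
send_rows([
  {"offset": [0,1.5,20],"yaw": 0},
  {"offset": [0,0,20],"yaw": 0},
  {"offset": [0,0,20],"yaw": 0},
  {"offset": [0,0,15],"yaw": 0},
  {"offset": [0,0,8],"yaw": 0},
  {"offset": [0,0,0],"yaw": 0},
  {"offset": [0,0,0],"yaw": 0},
])

```text
time: 2.85
tool_pos: [0.4673, 0.2942, 0.0922]
tool_rot: [3.141, 0.001, -3.042]
contact_force: [0.5, -0.4, -0.5]
opening: 0.0924
grip_force: 0.0
```

Request:
send_rows([
  {"offset": [0,0,0],"yaw": 0},
  {"offset": [0,0,0],"yaw": 0},
  {"offset": [0,0,0],"yaw": 0},
  {"offset": [0,0,0],"yaw": 0},
  {"offset": [0,0,0],"yaw": 0},
  {"offset": [0,0,0],"yaw": 0},
  {"offset": [0,0,0],"yaw": 0},
  {"offset": [0,0,0],"yaw": 0},
], hand=1, squeeze=45)

```text
time: 3.65
tool_pos: [0.4673, 0.2935, 0.0914]
tool_rot: [3.142, -0.0, -3.043]
contact_force: [-0.6, -0.7, 0.1]
opening: 0.0327
grip_force: 0.0
```

Request:
send_rows([
  {"offset": [0,0,0],"yaw": 0},
  {"offset": [0,0,0],"yaw": 0},
  {"offset": [0,0,0],"yaw": 0},
  {"offset": [0,0,0],"yaw": 0},
])

```text
time: 4.05
tool_pos: [0.4673, 0.2935, 0.0914]
tool_rot: [3.142, 0.0, -3.043]
contact_force: [0.0, 0.3, 0.5]
opening: 0.002
grip_force: 0.0
```

Request:
send_rows([
  {"offset": [0,0,-10],"yaw": 0},
  {"offset": [0,0,-20],"yaw": 0},
  {"offset": [0,0,-25],"yaw": 0},
  {"offset": [0,0,-20],"yaw": 0},
  {"offset": [0,0,-10],"yaw": 0},
  {"offset": [0,0,0],"yaw": 0},
])

```text
time: 4.65
tool_pos: [0.4681, 0.2938, 0.1782]
tool_rot: [3.14, 0.003, -3.043]
contact_force: [-0.6, 0.1, -0.0]
opening: 0.0004
grip_force: 0.0
```

Run:
```python
from h import *
# tray center .5795,-.0152 yaw .26 ; rake grip in tcp plane; tines 80 ahead of grip at tray x=+.052
yaw=.26; c,s=np.cos(yaw),np.sin(yaw); k=.052-.080
delta(.5795+c*k,-.0152+s*k,yaw+np.pi)
```

```text
t 4.65 pos [0.4681 0.2938 0.1782] rot [ 3.140e+00  3.000e-03 -3.043e+00] F [-0.6  0.1 -0. ] T [0.05 0.   0.01] open 0.0004 grip 0.0
tool yaw turn -0.162
offset mm (after turn) [-2.000e-01 -3.273e+02]
```

The fingers shut on nothing. I'll look before trying again.

Run:
```python
from h import *
i=camera_info("wrist"); im=read_camera("wrist"); sc=read_camera("scene"); tp=read_camera("top")
j=camera_info("scene")
a=cv2.resize(sc[90:190,290:400],(440,400),interpolation=cv2.INTER_CUBIC)
b=cv2.resize(im,(520,390)); t=cv2.resize(tp[195:300,100:185],(340,420),interpolation=cv2.INTER_CUBIC)
o=np.zeros((600,800,3),np.uint8); o[:300,:400]=cv2.resize(im,(400,300)); o[300:600,:330]=cv2.resize(sc[90:190,290:400],(330,300),interpolation=cv2.INTER_CUBIC); o[:494,400:800]=cv2.resize(tp[195:300,100:185],(400,494),interpolation=cv2.INTER_CUBIC)
cv2.imwrite("pics/m1.png",o[...,::-1])
```

```text
(no output)
```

View pics/m1.png

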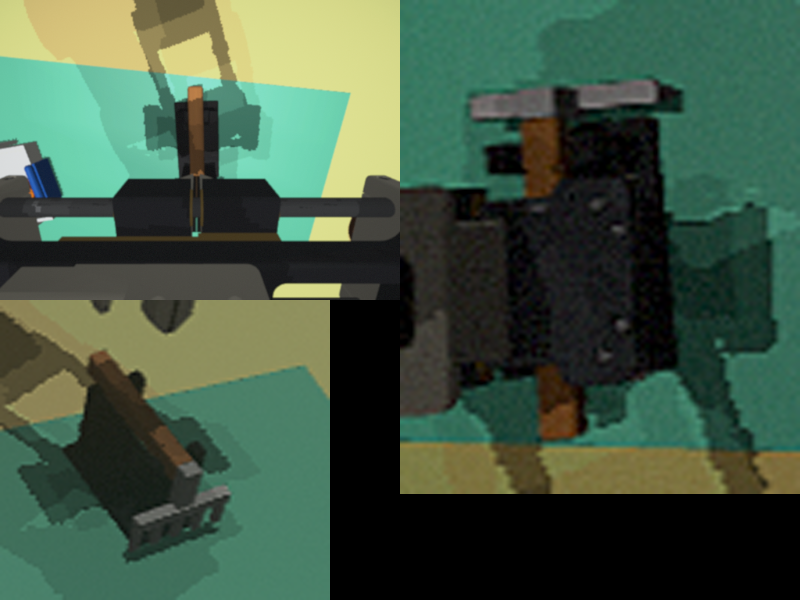

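Run:
```python
from h import *
s=state()
w=camera_info("wrist"); T=R.from_euler('xyz',s['tool_rot']).as_matrix()
print('tip px',proj(w,s['tool_pos']+T@[0,0,.025]),'tcp px',proj(w,s['tool_pos']))
t=camera_info("top"); sc=camera_info("scene")
for z in(.05,.06,.07,.08,.09,.096,.105): print(z,ray(t,[134.6,287.5],z),ray(sc,[322.3,107.3],z),ray(w,[250,111],z))
# comb top crossbar centre
```

```text
t 4.8 pos [0.4667 0.2932 0.1754] rot [-3.141e+00 -2.000e-03 -3.043e+00] F [-0.2  0.6  1.4] T [ 0.07 -0.    0.09] open 0.0005 grip 0.0
tip px [[250.92773903 218.57531992]] tcp px [[250.94658109 231.35602535]]
0.05 [[0.38207149 0.29488113 0.05      ]] [[0.34460995 0.31254023 0.05      ]] [[0.38447658 0.28426941 0.05      ]]
0.06 [[0.3836255  0.29184564 0.06      ]] [[0.35459777 0.30684705 0.06      ]] [[0.38482724 0.28433644 0.06      ]]
0.07 [[0.38517952 0.28881015 0.07      ]] [[0.3645856  0.30115387 0.07      ]] [[0.3851779  0.28440347 0.07      ]]
0.08 [[0.38673353 0.28577465 0.08      ]] [[0.37457342 0.29546069 0.08      ]] [[0.38552856 0.2844705  0.08      ]]
0.09 [[0.38828755 0.28273916 0.09      ]] [[0.38456125 0.28976751 0.09      ]] [[0.38587922 0.28453753 0.09      ]]
0.096 [[0.38921995 0.28091787 0.096     ]] [[0.39055394 0.2863516  0.096     ]] [[0.38608961 0.28457774 0.096     ]]
0.105 [[0.39061857 0.27818592 0.105     ]] [[0.39954299 0.28122774 0.105     ]] [[0.3864052  0.28463807 0.105     ]]
```

Run:
```python
from h import *
s=state(); sc=camera_info("scene")
p=s['tool_pos']
for d in (0,.025,-.03): print(d,proj(sc,p-[0,0,d]))
im=read_camera("scene"); o=cv2.resize(im[40:165,290:420],(780,750),interpolation=cv2.INTER_CUBIC)
for d,c in((0,(255,0,0)),(.025,(0,255,0))):
    u=((proj(sc,p-[0,0,d])[0]-[290,40]+.5)*6).astype(int); cv2.circle(o,tuple(int(v) for v in u),4,c,-1)
cv2.imwrite("pics/s2.png",cv2.resize(o,(620,596))[...,::-1])
```

```text
t 4.8 pos [0.4667 0.2932 0.1754] rot [-3.141e+00 -2.000e-03 -3.043e+00] F [-0.2  0.6  1.4] T [ 0.07 -0.    0.09] open 0.0005 grip 0.0
0 [[341.64324798 102.3434161 ]]
0.025 [[339.82403168 110.11917919]]
-0.03 [[343.92468064  92.59203042]]
```

View pics/s2.png

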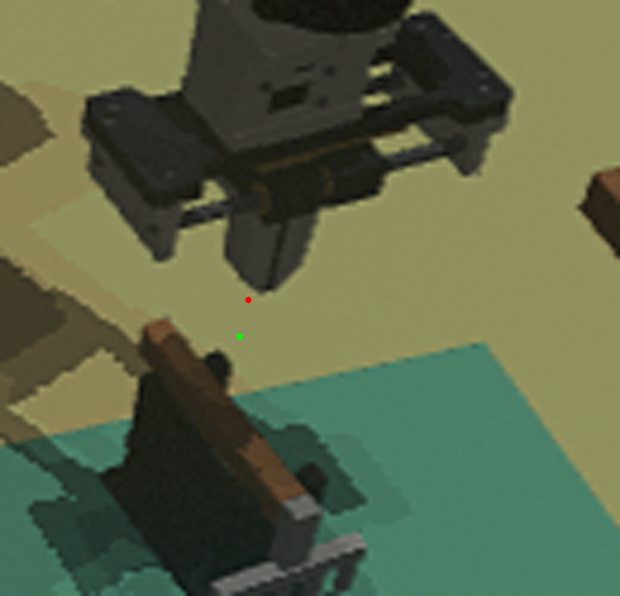

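The scene crop shows the closed fingertip at (265,290), about 7 mm above the reported TCP (red dot). It should be 25 mm below it, so the stated finger length doesn't match and I must go about 35 mm deeper. Raking and stand placement will be worked out relative to the grasp, so this offset cancels out.

Request:
send_rows([
  {"offset": [0,0,0],"yaw": 0},
  {"offset": [0,0,0],"yaw": 0},
  {"offset": [0,0,0],"yaw": 0},
  {"offset": [0,0,0],"yaw": 0},
  {"offset": [0,0,0],"yaw": 0},
  {"offset": [0,0,0],"yaw": 0},
  {"offset": [0,0,0],"yaw": 0},
  {"offset": [0,0,0],"yaw": 0},
  {"offset": [0,0,15],"yaw": 0},
  {"offset": [0,0,20],"yaw": 0},
  {"offset": [0,0,20],"yaw": 0},
  {"offset": [0,0,15],"yaw": 0},
  {"offset": [0,0,12],"yaw": 0},
  {"offset": [0,0,8],"yaw": 0},
  {"offset": [0,0,8],"yaw": 0},
  {"offset": [0,0,8],"yaw": 0},
  {"offset": [0,0,7],"yaw": 0},
  {"offset": [0,0,0],"yaw": 0},
  {"offset": [0,0,0],"yaw": 0},
], hand=0)

```text
time: 6.75
tool_pos: [0.4674, 0.2935, 0.0635]
tool_rot: [3.141, 0.0, -3.043]
contact_force: [-0.1, 1.0, -0.3]
opening: 0.092
grip_force: 0.0
```

Request:
send_rows([
  {"offset": [0,0,5],"yaw": 0},
  {"offset": [0,0,0],"yaw": 0},
  {"offset": [0,0,0],"yaw": 0},
  {"offset": [0,0,0],"yaw": 0},
  {"offset": [0,0,0],"yaw": 0},
  {"offset": [0,0,0],"yaw": 0},
  {"offset": [0,0,0],"yaw": 0},
  {"offset": [0,0,0],"yaw": 0},
  {"offset": [0,0,0],"yaw": 0},
  {"offset": [0,0,0],"yaw": 0},
  {"offset": [0,0,0],"yaw": 0},
  {"offset": [0,0,0],"yaw": 0},
  {"offset": [0,0,0],"yaw": 0},
], hand=1, squeeze=45)

```text
time: 8.05
tool_pos: [0.4673, 0.2935, 0.0584]
tool_rot: [3.141, 0.0, -3.043]
contact_force: [-0.1, 0.6, 0.1]
opening: 0.0177
grip_force: 44.8
```

Handle gripped at 17.7 mm and 45 N. I'll lift it and carry it over the tray.

Request:
send_rows([
  {"offset": [0,0,-8],"yaw": 0},
  {"offset": [0,0,-16],"yaw": 0},
  {"offset": [0,0,-22],"yaw": 0},
  {"offset": [0,0,-22],"yaw": 0},
  {"offset": [0,0,-16],"yaw": 0},
  {"offset": [0,0,-6],"yaw": 0},
  {"offset": [0,0,0],"yaw": -0.04},
  {"offset": [0,0,0],"yaw": -0.06},
  {"offset": [0,0,0],"yaw": -0.062},
  {"offset": [0,-20,0],"yaw": 0},
  {"offset": [0,-35,0],"yaw": 0},
  {"offset": [0,-40,0],"yaw": 0},
  {"offset": [0,-40,0],"yaw": 0},
  {"offset": [0,-40,0],"yaw": 0},
  {"offset": [0,-40,0],"yaw": 0},
  {"offset": [0,-40,0],"yaw": 0},
  {"offset": [0,-35,0],"yaw": 0},
  {"offset": [0,-25,0],"yaw": 0},
  {"offset": [0,-12,0],"yaw": 0},
  {"offset": [0,0,0],"yaw": 0},
])

```text
time: 10.05
tool_pos: [0.5514, -0.0235, 0.1479]
tool_rot: [3.141, -0.001, -2.883]
contact_force: [0.1, -0.0, -1.1]
opening: 0.0177
grip_force: 44.8
```

```bash
cat > look.py <<'E'
import sys; from h import *
s=state(); p=s['tool_pos']; w=s['tool_rot'][2]-np.pi
H=frame([p[0],p[1],p[2]+.0266],w)
T=frame([.5795,-.0152,.005],.26)
d=R.from_euler('z',-.26).apply(H([.08,0,-.07])-np.array([.5795,-.0152,.005])); print('tines in tray',np.round(d*1000,1))
o=[]
for cam,n in(("top",5),("scene",5)):
    i=camera_info(cam); im=read_camera(cam); big=cv2.resize(im,None,fx=n,fy=n,interpolation=cv2.INTER_CUBIC)
    box(big,i,n,T,-.061,.061,-.055,.055,.023)
    if len(sys.argv)<3: 
        box(big,i,n,H,.077,.083,-.046,.046,-.070,(0,0,255)); box(big,i,n,H,-.08,.07,-.009,.009,.011,(0,255,0))
    c=proj(i,T([0,0,.03]))[0].astype(int)*n; o.append(big[c[1]-280:c[1]+220,c[0]-200:c[0]+200])
cv2.imwrite(f"pics/{sys.argv[1]}.png",np.hstack(o)[...,::-1])
E
python3 look.py r1
```

```text
t 10.05 pos [ 0.5514 -0.0235  0.1479] rot [ 3.141e+00 -1.000e-03 -2.883e+00] F [ 0.1 -0.  -1.1] T [0.11 0.08 0.07] open 0.0177 grip 44.8
tines in tray [50.7 -1.  99.5]
```

View pics/r1.png

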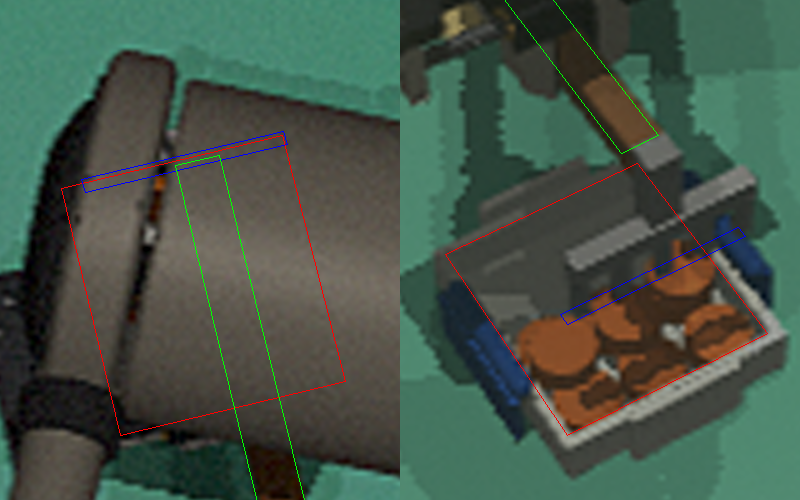

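The scene view shows the comb above the far puck row, matching the model tine line at (563,320)-(743,232). The three top pucks are at (560,345), (620,315) and (685,270), in front of the tines. I'll lower to about 19 mm above the bed.

Request:
send_rows([
  {"offset": [0,1,12],"yaw": 0},
  {"offset": [0,0,20],"yaw": 0},
  {"offset": [0,0,20],"yaw": 0},
  {"offset": [0,0,12],"yaw": 0},
  {"offset": [0,0,8],"yaw": 0},
  {"offset": [0,0,5],"yaw": 0},
  {"offset": [0,0,3],"yaw": 0},
  {"offset": [0,0,0],"yaw": 0},
  {"offset": [0,0,0],"yaw": 0},
])

```text
time: 11.05
tool_pos: [0.5516, -0.0216, 0.069]
tool_rot: [-3.141, 0.001, -2.881]
contact_force: [1.1, 0.4, -1.9]
opening: 0.0177
grip_force: 44.8
```

```bash
python3 look.py r2
```

```text
t 11.05 pos [ 0.5516 -0.0216  0.069 ] rot [-3.141e+00  1.000e-03 -2.881e+00] F [ 1.1  0.4 -1.9] T [ 0.07  0.04 -0.03] open 0.0177 grip 44.8
tines in tray [51.4  1.  20.6]
```

View pics/r2.png

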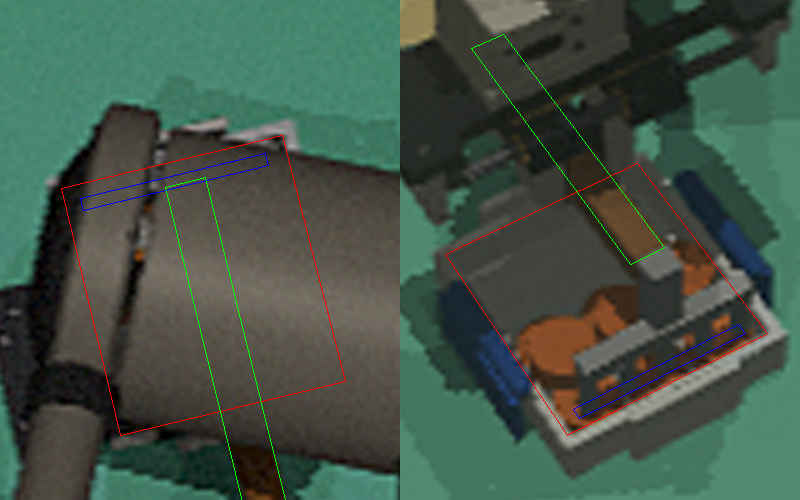

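The comb is behind the top row and over the far row, so I'll lower 2 mm and pull to about x = -12 mm.

Request:
send_rows([
  {"offset": [0,0,2],"yaw": 0},
  {"offset": [4,0,0],"yaw": 0},
  {"offset": [4,0,0],"yaw": 0},
  {"offset": [4,0,0],"yaw": 0},
  {"offset": [4,0,0],"yaw": 0},
  {"offset": [4,0,0],"yaw": 0},
  {"offset": [4,0,0],"yaw": 0},
  {"offset": [4,0,0],"yaw": 0},
  {"offset": [4,0,0],"yaw": 0},
  {"offset": [4,0,0],"yaw": 0},
  {"offset": [4,0,0],"yaw": 0},
  {"offset": [4,0,0],"yaw": 0},
  {"offset": [4,0,0],"yaw": 0},
  {"offset": [4,0,0],"yaw": 0},
  {"offset": [4,0,0],"yaw": 0},
  {"offset": [4,0,0],"yaw": 0},
  {"offset": [3,0,0],"yaw": 0},
  {"offset": [0,0,0],"yaw": 0},
  {"offset": [0,0,0],"yaw": 0},
])

```text
time: 13.05
tool_pos: [0.4903, -0.0378, 0.0664]
tool_rot: [3.142, 0.0, -2.882]
contact_force: [-0.1, 0.7, -1.7]
opening: 0.0178
grip_force: 44.8
```

```bash
python3 look.py r3
```

```text
t 13.05 pos [ 0.4903 -0.0378  0.0664] rot [ 3.142  0.    -2.882] F [-0.1  0.7 -1.7] T [0.12 0.01 0.08] open 0.0178 grip 44.8
tines in tray [-12.    1.1  18. ]
```

View pics/r3.png

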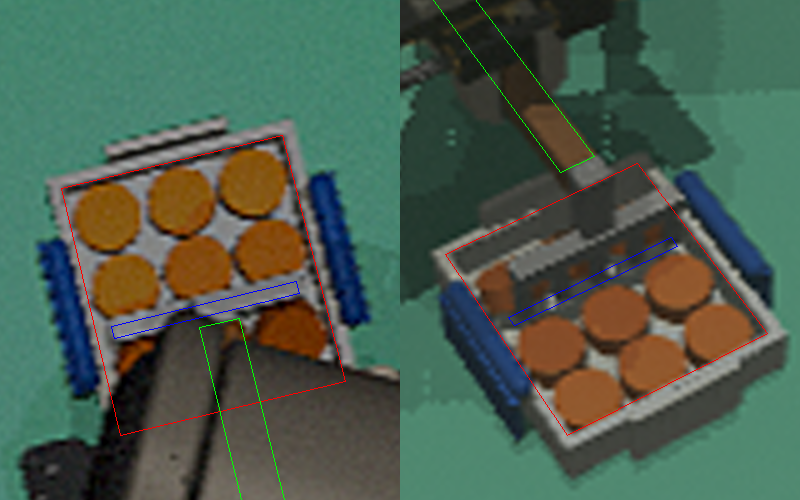

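Two lower rows are flat in both views, and the third row has dropped in front of the tines. I'll pull 6 mm more to free any puck still leaning, then lift and clear the view.

Request:
send_rows([
  {"offset": [2,0,0],"yaw": 0},
  {"offset": [2,0,0],"yaw": 0},
  {"offset": [2,0,0],"yaw": 0},
  {"offset": [0,0,0],"yaw": 0},
  {"offset": [0,0,-5],"yaw": 0},
  {"offset": [0,0,-15],"yaw": 0},
  {"offset": [0,0,-25],"yaw": 0},
  {"offset": [0,0,-25],"yaw": 0},
  {"offset": [0,0,-12],"yaw": 0},
  {"offset": [0,20,0],"yaw": 0},
  {"offset": [0,35,0],"yaw": 0},
  {"offset": [0,40,0],"yaw": 0},
  {"offset": [0,40,0],"yaw": 0},
  {"offset": [0,40,0],"yaw": 0},
  {"offset": [0,35,0],"yaw": 0},
  {"offset": [0,20,0],"yaw": 0},
  {"offset": [0,0,0],"yaw": 0},
])

```text
time: 14.85
tool_pos: [0.4245, 0.185, 0.1488]
tool_rot: [3.141, 0.0, -2.878]
contact_force: [-0.2, -0.0, -0.4]
opening: 0.0174
grip_force: 44.8
```

```bash
python3 look.py r4 x
python3 - <<'E'
from h import *
delta(.4673,.2935,-3.043)
E
```

```text
t 14.85 pos [0.4245 0.185  0.1488] rot [ 3.141  0.    -2.878] F [-0.2 -0.  -0.4] T [ 0.07  0.06 -0.01] open 0.0174 grip 44.8
tines in tray [-18.3 233.7 100.4]
t 14.95 pos [0.4253 0.183  0.1487] rot [-3.141  0.    -2.88 ] F [ 0.4 -0.2 -2.2] T [ 0.01  0.03 -0.04] open 0.0178 grip 44.8
tool yaw turn 0.163
offset mm (after turn) [-52.6 105.9]
```

View pics/r4.png

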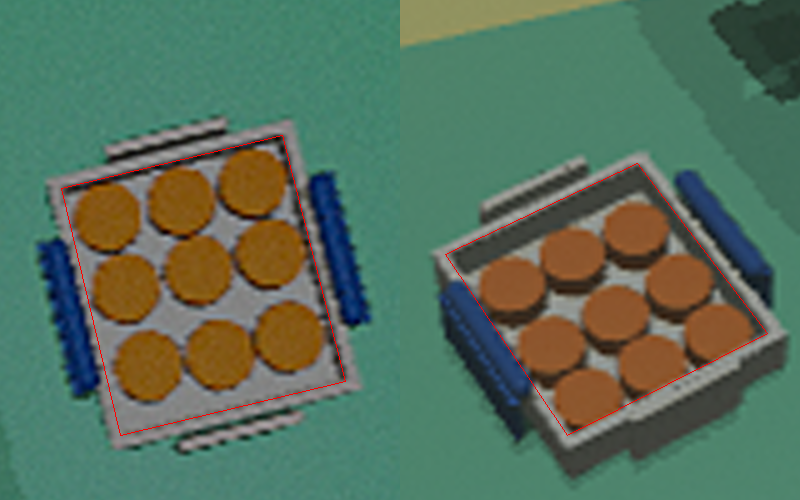

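All nine pucks lie flat in three rows of three: top view centres (107,216) to (290,336), with tops at one level in the scene view. Next the rake goes back to its stand.

Request:
send_rows([
  {"offset": [0,0,0],"yaw": 0.05},
  {"offset": [0,0,0],"yaw": 0.06},
  {"offset": [0,0,0],"yaw": 0.053},
  {"offset": [-8,15,0],"yaw": 0},
  {"offset": [-12,25,0],"yaw": 0},
  {"offset": [-12,25,0],"yaw": 0},
  {"offset": [-12,25,0],"yaw": 0},
  {"offset": [-8.5,15,0],"yaw": 0},
  {"offset": [0,0,0],"yaw": 0},
  {"offset": [0,0,0],"yaw": 0},
  {"offset": [0,0,0],"yaw": 0},
])

```text
time: 16.05
tool_pos: [0.4673, 0.2912, 0.1483]
tool_rot: [-3.141, -0.001, -3.046]
contact_force: [-0.4, -0.8, -1.3]
opening: 0.0171
grip_force: 44.8
```

Run:
```python
from h import *
delta(.4673,.2935,-3.043)
```

```text
t 16.05 pos [0.4673 0.2912 0.1483] rot [-3.141e+00 -1.000e-03 -3.046e+00] F [-0.4 -0.8 -1.3] T [-0.01  0.07  0.08] open 0.0171 grip 44.8
tool yaw turn -0.003
offset mm (after turn) [-0.2  2.3]
```

Request:
send_rows([
  {"offset": [0,2,15],"yaw": 0},
  {"offset": [0,0,20],"yaw": 0},
  {"offset": [0,0,20],"yaw": 0},
  {"offset": [0,0,15],"yaw": 0},
  {"offset": [0,0,10],"yaw": 0},
  {"offset": [0,0,5],"yaw": 0},
  {"offset": [0,0,3.5],"yaw": 0},
  {"offset": [0,0,0],"yaw": 0},
  {"offset": [0,0,0],"yaw": 0},
])

```text
time: 16.95
tool_pos: [0.4676, 0.2947, 0.0605]
tool_rot: [3.141, 0.001, -3.044]
contact_force: [-0.4, 0.5, -1.7]
opening: 0.0176
grip_force: 44.8
```

Request:
send_rows([
  {"offset": [0,-0.5,1.5],"yaw": 0},
  {"offset": [0,0,0],"yaw": 0},
  {"offset": [0,0,0],"yaw": 0},
])

```text
time: 17.25
tool_pos: [0.4673, 0.2941, 0.0586]
tool_rot: [3.141, 0.0, -3.044]
contact_force: [0.5, 0.0, -1.2]
opening: 0.0173
grip_force: 44.8
```

Request:
send_rows([
  {"offset": [0,0,0],"yaw": 0},
  {"offset": [0,0,0],"yaw": 0},
  {"offset": [0,0,0],"yaw": 0},
  {"offset": [0,0,0],"yaw": 0},
  {"offset": [0,0,0],"yaw": 0},
  {"offset": [0,0,0],"yaw": 0},
  {"offset": [0,0,0],"yaw": 0},
  {"offset": [0,0,0],"yaw": 0},
  {"offset": [0,0,0],"yaw": 0},
  {"offset": [0,0,0],"yaw": 0},
  {"offset": [0,0,-10],"yaw": 0},
  {"offset": [0,0,-20],"yaw": 0},
  {"offset": [0,0,-30],"yaw": 0},
  {"offset": [0,0,-30],"yaw": 0},
  {"offset": [0,0,-20],"yaw": 0},
  {"offset": [0,0,0],"yaw": 0},
], hand=0)

```text
time: 18.85
tool_pos: [0.4689, 0.2948, 0.1723]
tool_rot: [3.139, 0.007, -3.044]
contact_force: [-1.0, 0.5, 0.1]
opening: 0.0921
grip_force: 0.0
```

Run:
```python
from h import *
# cover: rib along x, yaw .05; grip tcp at (.4722,-.280)
delta(.4722,-.280,.05+np.pi)
i=camera_info("wrist"); im=read_camera("wrist"); hsv=cv2.cvtColor(im,cv2.COLOR_RGB2HSV)
m,c=mask("wrist","rake_grip"); print('rake conf',c)
if m is not None:
    b=m&(hsv[...,0]<20)&(hsv[...,1]>80); print(rect(i,b,.096))
im=read_camera("scene"); m,c=mask("scene","rake_grip"); print(c, None if m is None else np.argwhere(m).mean(0))
```

```text
t 18.85 pos [0.4689 0.2948 0.1723] rot [ 3.139  0.007 -3.044] F [-1.   0.5  0.1] T [ 0.08 -0.02 -0.06] open 0.0921 grip 0.0
tool yaw turn 0.047
offset mm (after turn) [  25.5 -574.3]
rake conf 0.79
(array([455.2, 293.2]), array([136.5,  18.1]), 6.1)
0.89 [142.73883162 342.04925544]
```

Request:
send_rows([
  {"offset": [0,-20,0],"yaw": 0.047},
  {"offset": [1.5,-35,0],"yaw": 0},
  {"offset": [2,-42,0],"yaw": 0},
  {"offset": [2,-42,0],"yaw": 0},
  {"offset": [2,-42,0],"yaw": 0},
  {"offset": [2,-42,0],"yaw": 0},
  {"offset": [2,-42,0],"yaw": 0},
  {"offset": [2,-42,0],"yaw": 0},
  {"offset": [2,-42,0],"yaw": 0},
  {"offset": [2,-42,0],"yaw": 0},
  {"offset": [2,-42,0],"yaw": 0},
  {"offset": [2,-42,0],"yaw": 0},
  {"offset": [2,-42,0],"yaw": 0},
  {"offset": [2,-42,0],"yaw": 0},
  {"offset": [0,-17,0],"yaw": 0},
  {"offset": [0,0,0],"yaw": 0},
  {"offset": [0,0,0],"yaw": 0},
])

```text
time: 20.75
tool_pos: [0.4712, -0.2814, 0.1674]
tool_rot: [3.139, -0.002, -3.092]
contact_force: [0.3, -0.3, -0.0]
opening: 0.0919
grip_force: 0.0
```

Run:
```python
from h import *
delta(.4722,-.280,.05+np.pi)
i=camera_info("wrist"); im=read_camera("wrist"); hsv=cv2.cvtColor(im,cv2.COLOR_RGB2HSV)
blue=((hsv[...,0]>105)&(hsv[...,0]<130)&(hsv[...,1]>110)&(hsv[...,2]>40)).astype(np.uint8)
blue[:, :20]=0
y,x=np.nonzero(blue); print('blue',len(x),x.min(),x.max(),y.min(),y.max())
h=proj(i,frame([.4722,-.280,.05],.05)([[-.0425,0,0],[0,0,0],[.0425,0,0]])); print('rib model px',np.round(h,1))
u,v=np.round(h[0]).astype(int)
for r in range(v-4,v+80,8): 
    row=hsv[r]; w=[c for c in range(u-40,u+40) if row[c,1]<50 and row[c,2]>110]; print(r,(min(w),max(w),len(w)) if w else None)
```

```text
t 20.75 pos [ 0.4712 -0.2814  0.1674] rot [ 3.139e+00 -2.000e-03 -3.092e+00] F [ 0.3 -0.3 -0. ] T [ 0.1  -0.05  0.06] open 0.0919 grip 0.0
tool yaw turn -0.0
offset mm (after turn) [-1.1  1.3]
blue 7194 201 302 127 231
rib model px [[251.8 151.6]
 [251.8 190.4]
 [251.9 226.5]]
148 None
156 (246, 252, 7)
164 None
172 None
180 (254, 257, 4)
188 (249, 258, 10)
196 (246, 257, 12)
204 (247, 257, 10)
212 (246, 257, 12)
220 (246, 257, 12)
228 None
```

The rib lines up with the jaws to within 1 mm, so I'll go down and grip.

Request:
send_rows([
  {"offset": [-1,1,20],"yaw": 0},
  {"offset": [0,0,30],"yaw": 0},
  {"offset": [0,0,30],"yaw": 0},
  {"offset": [0,0,25],"yaw": 0},
  {"offset": [0,0,20],"yaw": 0},
  {"offset": [0,0,12],"yaw": 0},
  {"offset": [0,0,8],"yaw": 0},
  {"offset": [0,0,6],"yaw": 0},
  {"offset": [0,0,0],"yaw": 0},
  {"offset": [0,0,0],"yaw": 0},
])

```text
time: 21.8
tool_pos: [0.473, -0.2816, 0.018]
tool_rot: [-3.141, 0.001, -3.091]
contact_force: [-0.7, -0.4, -0.5]
opening: 0.0918
grip_force: 0.0
```

Request:
send_rows([
  {"offset": [0,0,0],"yaw": 0},
  {"offset": [0,0,0],"yaw": 0},
  {"offset": [0,0,0],"yaw": 0},
  {"offset": [0,0,0],"yaw": 0},
  {"offset": [0,0,0],"yaw": 0},
  {"offset": [0,0,0],"yaw": 0},
  {"offset": [0,0,0],"yaw": 0},
  {"offset": [0,0,0],"yaw": 0},
  {"offset": [0,0,0],"yaw": 0},
  {"offset": [0,0,0],"yaw": 0},
  {"offset": [0,0,0],"yaw": 0},
  {"offset": [0,0,0],"yaw": 0},
], hand=1, squeeze=50)

```text
time: 23.0
tool_pos: [0.4725, -0.2812, 0.0174]
tool_rot: [3.141, -0.0, -3.091]
contact_force: [0.1, -0.2, 0.2]
opening: 0.0139
grip_force: 50.0
```

Request:
send_rows([
  {"offset": [0,0,-8],"yaw": 0},
  {"offset": [0,0,-16],"yaw": 0},
  {"offset": [0,0,-25],"yaw": 0},
  {"offset": [0,0,-25],"yaw": 0},
  {"offset": [0,0,-20],"yaw": 0},
  {"offset": [0,0,-8],"yaw": 0},
  {"offset": [0,0,0],"yaw": 0},
])

```text
time: 23.7
tool_pos: [0.473, -0.2818, 0.1205]
tool_rot: [-3.14, 0.002, -3.091]
contact_force: [0.1, -0.1, -2.1]
opening: 0.0136
grip_force: 50.0
```

Run:
```python
from h import *
from scipy.optimize import minimize
from scipy.ndimage import map_coordinates
G=[]
for cam in("top","scene"):
    im=read_camera(cam); g=cv2.GaussianBlur(cv2.cvtColor(im,cv2.COLOR_RGB2GRAY).astype(np.float32),(0,0),.8)
    m=np.hypot(cv2.Sobel(g,5,1,0),cv2.Sobel(g,5,0,1)); G.append((camera_info(cam),cv2.GaussianBlur(m,(0,0),1.0)))
def rc(a,b,z,n=40):
    t=np.linspace(-1,1,n); return np.r_[np.c_[a*t,0*t+b,0*t+z],np.c_[a*t,0*t-b,0*t+z],np.c_[0*t+a,b*t,0*t+z],np.c_[0*t-a,b*t,0*t+z]]
pts=np.r_[rc(.061,.055,.023),rc(.067,.061,.023)]
def f(v,use):
    p=frame([v[0]/1000,v[1]/1000,.005],v[2])(pts); return -sum(map_coordinates(G[k][1],proj(G[k][0],p).T[::-1],order=1).mean() for k in use)
for use in([0],[1],[0,1]):
    r=[minimize(f,[579.5+a,-15.2+b,.26],args=(use,),method='Nelder-Mead',options=dict(initial_simplex=[[579.5+a,-15.2+b,.26],[582+a,-15.2+b,.26],[579.5+a,-12+b,.26],[579.5+a,-15+b,.28]])) for a in(-2,2) for b in(-2,2)]
    q=min(r,key=lambda r:r.fun); print(use,np.round(q.x,3),round(q.fun,1))
delta(.5795,-.0152,.26+np.pi)
```

```text
[0] [ 5.76302e+02 -1.67010e+01  2.60000e-01] -99.9
[1] [ 5.80683e+02 -1.25860e+01  2.57000e-01] -138.6
[0, 1] [ 5.80095e+02 -1.37320e+01  2.59000e-01] -234.6
t 23.8 pos [ 0.4721 -0.2811  0.1186] rot [ 3.141e+00 -1.000e-03 -3.091e+00] F [-0.3  0.3 -3.2] T [0.04 0.03 0.05] open 0.0137 grip 50.0
tool yaw turn -0.21
offset mm (after turn) [-172.1  229.3]
```

Request:
send_rows([
  {"offset": [0,0,0],"yaw": -0.07},
  {"offset": [0,0,0],"yaw": -0.07},
  {"offset": [0,0,0],"yaw": -0.07},
  {"offset": [-12,16,0],"yaw": 0},
  {"offset": [-20,26.5,0],"yaw": 0},
  {"offset": [-22,29.5,0],"yaw": 0},
  {"offset": [-22,29.5,0],"yaw": 0},
  {"offset": [-22,29.5,0],"yaw": 0},
  {"offset": [-22,29.5,0],"yaw": 0},
  {"offset": [-22,29.5,0],"yaw": 0},
  {"offset": [-18,24,0],"yaw": 0},
  {"offset": [-12,16,0],"yaw": 0},
  {"offset": [0,0,10],"yaw": 0},
  {"offset": [0,0,10],"yaw": 0},
  {"offset": [0,0,0],"yaw": 0},
  {"offset": [0,0,0],"yaw": 0},
])

```text
time: 25.4
tool_pos: [0.5789, -0.0159, 0.0985]
tool_rot: [3.141, -0.002, -2.883]
contact_force: [0.0, -0.2, -0.8]
opening: 0.0136
grip_force: 50.0
```

```bash
cat > fit.py <<'E'
from h import *
from scipy.optimize import minimize
from scipy.ndimage import map_coordinates
s=state(); zt=s['tool_pos'][2]-.0094; delta(.580,-.0145,.26+np.pi)
for cam in("scene","top"):
    i=camera_info(cam); im=read_camera(cam); hsv=cv2.cvtColor(im,cv2.COLOR_RGB2HSV)
    g=im[...,2].astype(np.float32)-im[...,1]; g=cv2.GaussianBlur(g,(0,0),.8)
    m=cv2.GaussianBlur(np.hypot(cv2.Sobel(g,5,1,0),cv2.Sobel(g,5,0,1)),(0,0),1.0)
    t=np.linspace(-1,1,40); a,b=.066,.060
    z=.006
    pts=np.r_[np.c_[a*t,0*t+b,0*t+z],np.c_[a*t,0*t-b,0*t+z],np.c_[0*t+a,b*t,0*t+z],np.c_[0*t-a,b*t,0*t+z]]
    def f(v): return -map_coordinates(m,proj(i,frame([v[0]/1000,v[1]/1000,zt],v[2])(pts)).T[::-1],order=1).mean()
    x0,y0=s['tool_pos'][:2]*1000; w=s['tool_rot'][2]+np.pi
    r=[minimize(f,[x0+p,y0+q,w],method='Nelder-Mead',options=dict(initial_simplex=[[x0+p,y0+q,w],[x0+p+3,y0+q,w],[x0+p,y0+q+3,w],[x0+p,y0+q,w+.02]])) for p in(-3,0,3) for q in(-3,0,3)]
    q=min(r,key=lambda r:r.fun); print(cam,'cover',np.round(q.x,3),round(q.fun,1))
E
python3 fit.py
```

```text
t 25.4 pos [ 0.5789 -0.0159  0.0985] rot [ 3.141e+00 -2.000e-03 -2.883e+00] F [ 0.  -0.2 -0.8] T [ 0.11 -0.    0.05] open 0.0136 grip 50.0
t 25.4 pos [ 0.5789 -0.0159  0.0985] rot [ 3.141e+00 -2.000e-03 -2.883e+00] F [ 0.  -0.2 -0.8] T [ 0.11 -0.    0.05] open 0.0136 grip 50.0
tool yaw turn -0.001
offset mm (after turn) [-1.4  1. ]
scene cover [ 5.79366e+02 -1.51140e+01  2.74000e-01] -58.8
top cover [ 5.78091e+02 -1.51630e+01  2.64000e-01] -48.3
```

Request:
send_rows([
  {"offset": [-1,0.8,10],"yaw": 0},
  {"offset": [0,0,15],"yaw": 0},
  {"offset": [0,0,10],"yaw": 0},
  {"offset": [0,0,5],"yaw": 0},
  {"offset": [0,0,0],"yaw": 0},
  {"offset": [0,0,0],"yaw": 0},
])

```text
time: 26.1
tool_pos: [0.5807, -0.0139, 0.0597]
tool_rot: [-3.141, 0.001, -2.881]
contact_force: [0.5, -0.0, -0.6]
opening: 0.0136
grip_force: 50.0
```

```bash
python3 fit.py
python3 - <<'E'
from h import *
for cam in("scene","top"):
    read_camera(cam); i=camera_info(cam)
    for l in("catch_left","catch_right"):
        r=models.regions_of(cam,l); print(cam,l,[(round(q['conf'],2),*rect(i,q['mask'],.04)) for q in r[:2]])
E
```

```text
t 26.1 pos [ 0.5807 -0.0139  0.0597] rot [-3.141e+00  1.000e-03 -2.881e+00] F [ 0.5 -0.  -0.6] T [0.03 0.03 0.  ] open 0.0136 grip 50.0
t 26.1 pos [ 0.5807 -0.0139  0.0597] rot [-3.141e+00  1.000e-03 -2.881e+00] F [ 0.5 -0.  -0.6] T [0.03 0.03 0.  ] open 0.0136 grip 50.0
tool yaw turn 0.0
offset mm (after turn) [ 0.8 -0.4]
scene cover [ 5.80496e+02 -1.18040e+01  2.62000e-01] -52.1
top cover [ 5.79687e+02 -1.33120e+01  2.65000e-01] -46.4
scene catch_left []
scene catch_right [(0.61, array([607.4, -77.9]), array([86.4, 21.5]), 14.3)]
top catch_left []
top catch_right []
```

In the scene camera the cover and tray centres now agree within 1 mm. Next I press down in small steps.

Request:
send_rows([
  {"offset": [0,0,2],"yaw": 0},
  {"offset": [0,0,2],"yaw": 0},
  {"offset": [0,0,2],"yaw": 0},
  {"offset": [0,0,2],"yaw": 0},
  {"offset": [0,0,0],"yaw": 0},
  {"offset": [0,0,0],"yaw": 0},
])

```text
time: 27.1
tool_pos: [0.5809, -0.0144, 0.0519]
tool_rot: [-3.141, 0.001, -2.881]
contact_force: [-0.3, -3.0, 3.1]
opening: 0.0136
grip_force: 50.0
```

Request:
send_rows([
  {"offset": [0,0,1.5],"yaw": 0},
  {"offset": [0,0,1.5],"yaw": 0},
  {"offset": [0,0,1.5],"yaw": 0},
  {"offset": [0,0,1.5],"yaw": 0},
  {"offset": [0,0,0],"yaw": 0},
  {"offset": [0,0,0],"yaw": 0},
])

```text
time: 27.7
tool_pos: [0.5815, -0.0144, 0.046]
tool_rot: [-3.14, 0.002, -2.881]
contact_force: [2.8, -3.4, 3.5]
opening: 0.0139
grip_force: 50.0
```

Request:
send_rows([
  {"offset": [-0.5,-0.6,1.5],"yaw": 0},
  {"offset": [0,0,1.5],"yaw": 0},
  {"offset": [0,0,1.5],"yaw": 0},
  {"offset": [0,0,1.5],"yaw": 0},
  {"offset": [0,0,0],"yaw": 0},
  {"offset": [0,0,0],"yaw": 0},
])

```text
time: 28.3
tool_pos: [0.5799, -0.0143, 0.0378]
tool_rot: [3.141, -0.003, -2.882]
contact_force: [2.4, -4.2, -5.8]
opening: 0.0137
grip_force: 50.0
```

Request:
send_rows([
  {"offset": [0,0,1],"yaw": 0},
  {"offset": [0,0,1],"yaw": 0},
  {"offset": [0,0,1],"yaw": 0},
  {"offset": [0,0,0],"yaw": 0},
  {"offset": [0,0,0],"yaw": 0},
])

```text
time: 28.8
tool_pos: [0.58, -0.0145, 0.0373]
tool_rot: [3.141, -0.002, -2.882]
contact_force: [-5.1, -5.5, 14.4]
opening: 0.0137
grip_force: 50.0
```

Request:
send_rows([
  {"offset": [0,0,1.5],"yaw": 0},
  {"offset": [0,0,0],"yaw": 0},
  {"offset": [0,0,0],"yaw": 0},
])

```text
time: 29.1
tool_pos: [0.58, -0.0145, 0.0373]
tool_rot: [-3.142, -0.001, -2.881]
contact_force: [-9.7, -4.8, 26.1]
opening: 0.0136
grip_force: 50.0
```

Request:
send_rows([
  {"offset": [0,0,-3],"yaw": 0},
  {"offset": [0,0,0],"yaw": 0},
  {"offset": [0,0,0],"yaw": 0},
])

```text
time: 29.4
tool_pos: [0.58, -0.0145, 0.0374]
tool_rot: [3.141, -0.002, -2.881]
contact_force: [-1.0, -4.7, 4.2]
opening: 0.0137
grip_force: 50.0
```

Seated on the rim at the expected height. I'll release, retreat and check.

Request:
send_rows([
  {"offset": [0,0,0],"yaw": 0},
  {"offset": [0,0,0],"yaw": 0},
  {"offset": [0,0,0],"yaw": 0},
  {"offset": [0,0,0],"yaw": 0},
  {"offset": [0,0,0],"yaw": 0},
  {"offset": [0,0,0],"yaw": 0},
  {"offset": [0,0,-10],"yaw": 0},
  {"offset": [0,0,-25],"yaw": 0},
  {"offset": [0,0,-40],"yaw": 0},
  {"offset": [0,0,-40],"yaw": 0},
  {"offset": [40,0,0],"yaw": 0},
  {"offset": [40,0,0],"yaw": 0},
  {"offset": [20,40,0],"yaw": 0},
  {"offset": [0,45,0],"yaw": 0},
  {"offset": [0,45,0],"yaw": 0},
  {"offset": [0,45,0],"yaw": 0},
  {"offset": [0,0,0],"yaw": 0},
  {"offset": [0,0,0],"yaw": 0},
], hand=0)

```text
time: 31.2
tool_pos: [0.4393, 0.1298, 0.1537]
tool_rot: [-3.141, 0.001, -2.879]
contact_force: [0.6, -0.4, 0.0]
opening: 0.0919
grip_force: 0.0
```

Run:
```python
from h import *
state()
for cam in("top","scene"):
    im=read_camera(cam); i=camera_info(cam); hsv=cv2.cvtColor(im,cv2.COLOR_RGB2HSV)
    T=frame([.58,-.0145,.0],.26); P=proj(i,T(np.array([[a,b,.034] for a in(-.1,.1) for b in(-.1,.1)])))
    x0,y0=P.min(0).astype(int); x1,y1=P.max(0).astype(int)
    sub=np.zeros((384,512),bool); sub[y0:y1,x0:x1]=1
    blue=sub&(hsv[...,0]>105)&(hsv[...,0]<130)&(hsv[...,1]>110)&(hsv[...,2]>40)
    print(cam,'blue',rect(i,blue,.036))
    w=sub&(hsv[...,1]<60)&(hsv[...,2]>100)
    n,l,st,ce=cv2.connectedComponentsWithStats(w.astype(np.uint8))
    for k in range(1,n):
        if st[k,4]>40: print(' white',st[k,4],rect(i,l==k,.064))
    # catch pixel profile across y at cover mid x
    pr=[]
    for y in np.arange(-.076,.077,.002):
        u,v=np.round(proj(i,T([[0.03,y,.040]]))[0]).astype(int); pr.append('%d'%im[v,u].sum())
    print(' '.join(pr))
    for l in("catch_left","catch_right","cover_grip","puck0_center"):
        r=models.regions_of(cam,l); print('  ',l,[(round(q['conf'],2),q['extent'],*rect(i,q['mask'],.042)) for q in r[:2]])
```

```text
t 31.2 pos [0.4393 0.1298 0.1537] rot [-3.141e+00  1.000e-03 -2.879e+00] F [ 0.6 -0.4  0. ] T [ 0.08  0.04 -0.  ] open 0.0919 grip 0.0
top blue (array([579.2, -15. ]), array([131.3, 144.1]), 15.3)
 white 51 (array([645.7,   3.9]), array([ 4.5, 57.5]), 15.5)
 white 218 (array([579.7, -15.6]), array([84.3, 14.6]), 15.0)
 white 52 (array([510.5, -33.4]), array([ 4.4, 57.1]), 15.3)
320 309 133 139 139 180 185 120 112 112 215 200 209 209 209 215 205 208 209 209 209 183 226 213 215 215 212 216 221 220 209 209 184 306 429 399 399 387 407 390 260 125 125 210 199 202 225 225 227 221 201 213 217 222 198 207 216 214 218 202 216 219 208 165 216 218 162 106 130 157 157 155 129 174 246 246 324
   catch_left [(0.71, [238.6, 196.5, 249.2, 227.0], array([562. ,  48.5]), array([72.6, 14.2]), 15.5), (0.33, [148.9, 132.1, 176.0, 152.2], array([727.1, 252.6]), array([61.2, 47.6]), 46.5)]
   catch_right [(0.46, [291.7, 187.2, 304.1, 215.9], array([596.1, -77.8]), array([73. , 16.7]), 17.5), (0.24, [334.6, 117.1, 365.0, 148.8], array([ 756.8, -201.9]), array([62.9, 76.5]), 45.0)]
   cover_grip [(0.71, [240
[... 309 characters left out ...]
2)
 white 75 (array([667.8,  -9.2]), array([  7.6, 102.8]), 11.7)
90 90 152 149 170 183 217 241 185 185 185 218 222 133 120 157 173 173 222 172 223 105 150 223 153 153 228 166 222 120 185 212 206 206 183 177 177 178 185 189 193 185 190 189 189 205 175 175 221 168 216 94 148 223 103 143 218 176 176 220 143 143 218 175 175 213 194 98 134 169 199 219 207 182 225 277 269
   catch_left [(0.74, [248.4, 179.7, 270.6, 203.1], array([569.7,  49.9]), array([83.7, 13.4]), 15.3)]
   catch_right [(0.52, [201.9, 205.5, 220.2, 231.4], array([609. , -78.3]), array([81.3, 19.6]), 14.1)]
   cover_grip [(0.72, [204.0, 172.6, 268.0, 233.2], array([586.2, -14.2]), array([134.1, 119.6]), 15.0)]
   puck0_center []
```

```bash
python3 -c "
from cell import ticket; print(ticket.hand_in())"
```

```text
the job is handed in; nothing more can be done
None
```

I handed the job in at about 31 s; the hand-in returned no verdict. All nine pucks lay flat in one layer before the cover went on, and the rake is back in its stand. The cover sits at rim height; judging by forces and camera fits, not a direct view, both catches have snapped over it.

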